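Hold the wet terminal sleeve over the rinse bowl with the tongs

ROBOT

A 6-joint arm with a two-finger parallel gripper is mounted at the origin on the work surface. World frame = base frame: x ahead of the robot, y to its left, z up, the work surface at z = 0. Lengths are in m, angles in rad, forces in N, time in s.
With the tool pointing down it reaches from about 0.325 to 0.9 m from the base axis. Payload 3.5 kg.
Tool frame: the origin (TCP) lies on the mounting face of the last link; the fingertips stand 173 mm ahead of it and the grasp point (between the pads) lies 155 mm ahead of it (manip.grip_point_offset is the distance from the TCP to the grasp point, in m); z points along the fingers, y is the line along which they close (so a half turn about z gives the same grasp; the last joint's range is limited). The gripper opens to 85 mm and grips with 20 to 120 N. Pads are 22 mm wide; open, the fingers measure 114 mm over their backs; the gripper's body (76 mm by 85 mm) begins 54 mm behind the grasp point. The pads swing forward as they close: fully open they stand 13 mm farther back than shut.
Start: joints at [1.053, 0.276, -0.026, 1.268, 0, 1.467], TCP at [0.252, 0.572, 0.405] pointing down, gripper open.
Joint ranges: [-3.12, 3.12], [-0.85, 1.88], [-1.08, 1.24], [-1.95, 2.15], [-1.57, 1.53], [-3.14, 3.14]. Speed limits (rad/s): [2.57, 2.57, 3.14, 3.14, 3.14, 3.14].

INTERFACE

Orientations are given as a unit quaternion [w, x, y, z].
In Python, from plant import manip, imaging gives the robot as it stands. The module is installed in compiled form; this text tells all that it offers.
- The arm moves only by the tool drive_tool, never from a script. Its argument "commands" is a list of rows, each a list of 3 entries, a list of its own where there are three numbers: the turn, a rotation vector about the tool's x, y, z each as a share of pi rad, from -1 to 1, then the shift along the tool's x, y, z each as a share of 0.06 m, from -1 to 1, then the opening, from -1 (shut) to 1 (fully open), so that 0 is half open. In form: [[[ax, ay, az], [dx, dy, dz], claw], ...]. A call has 1 to 10 rows; each row shifts and turns the commanded pose from where the row before left it, along the tool's axes as they then stand; what a row does not reach is not made up. A row lasts 1/8 s, in which the tool goes at most 62.5 mm and 10.7 degrees, less where a joint would pass 70% of its speed; a pose out of reach is approached as far as the arm can. A call with a number of a shift or a turn outside -1 to 1 is refused whole. A call with a gripper value outside its range is refused whole. The fingers move at their own pace and stop on an object; "force" is the grip in N (left out, the last holds). Time passes only in rows, so rows that do not move let the fingers close. It gives the time, the measured TCP pose, the force, the opening and the grip force at its end, in the units of the state.
- manip.get_obs(): the state, without advancing time (a new reading comes with each control period).
- imaging.camera(name): name is "scene" or "top" or "wrist"; returns the picture (420x560x3 uint8, red, green, blue); there is no depth.
- imaging.camera_params(name): a dict with "fx", "fy", "cx", "cy" (pixels), "rvec" (rotation vector, rad) and "tvec" (3), from world to camera coordinates, as OpenCV has them; the wrist camera has in their place "tool_from_camera" (4x4, takes a point from camera to tool coordinates, whose origin is the TCP and whose axes are the flange's). Camera axes: x right, y down, z forward; pixel columns grow to the right and rows downward; lengths in m; the calibration is good to about 2 mm. A picture is of the moment at which its call begins: read the wrist's pose just before it. camera_params takes no time and is no camera call.
- manip.sign_off(): hands the job in; it is judged then, once.
The state is a dict: "clock": time; "joint_pos": joint angles; "dq": joint speeds; "tau": joint torques, N m; "tcp_pos": TCP position; "orientation": TCP orientation; "contact_force": force on the tool from outside, world axes, zero at the start; "torque": the same for the moment, N m; "width": opening from 0.0 (shut) to 1.0 (fully open); "grip_force": force on a finger pad.
Only numpy, scipy, OpenCV 4.12 (cv2) and the standard library are available. Lean on these libraries where they do the work, as an engineer would, in place of code of your own. Each camera call takes 0.05 s, during which the arm holds its last target. There are 200 camera calls.

TASK

The lead terminal sleeve on the plank is wet with battery acid: pick up the sprung steel tongs from their rest, close their jaws on the sleeve without touching it with the gripper, lift it off the plank and carry it over the middle of the steel rinse bowl. Finish while still holding it there in the tongs, upright and still, a few centimetres (about 3 to 12 cm) clear above the rim; nothing is put down or let go. Leave the nut and the bolt beside it, the jar, the torch and the terminal spreader where they are.

Things in the scene. Friction and masses are not known exactly. Their poses are not given: they have to be found in the camera images.
- tongs: Sprung steel tongs, 205 mm long, 18 mm high, 105 g, lying level, arms side by side, on a rest 25 mm above the table. x points to the jaws, y across, z up; origin at the underside, 9 mm below tongs_grip. The arms pivot at the round heel 90 mm behind the origin and spring apart. Balance point near the origin.
- tongs_grip (a point): Mid-height point midway between the tongs' two flat upright grip plates (50 mm long, 18 mm high; squeeze across y); axes as the tongs. Width over the plates: 65 mm sprung open, 56 half closed (plates parallel), 43 with the jaws on the sleeve, 37 at the inner stop. Each plate pushes back with 6 N at 65 mm, 8 N at 56, 12 N at 43; let go, they spring open.
- tongs_jaw (a point): Centre of the tongs' jaws, 90 mm along +x from tongs_grip, same height and axes. Jaws: upright plates 24 mm long along x, 18 mm high, each a shallow vee that hugs a round thing centred here. Free gap between them: about 58 mm sprung open, 41 mm with the grip plates at 56 mm; they close on the sleeve with the plates at about 43 mm.
- sleeve_mid (a point): Centre, half-way up, of the lead terminal sleeve: a dull grey upright tapered round, 22 mm across at the foot, 19.6 mm at the top, 28 mm high, about 50 g, with a dark bore in its top. It stands on the plank, 30 mm behind the plank's edge on the robot's side. z up along its axis.
- sleeve: The same lead sleeve; origin at the centre of its underside.
- block: Fixed plank offcut, 100 mm (x) by 250 mm (y) by 30 mm high; origin at the centre of its underside; y along its length. Three parts stand in a row along y, 20 mm to -x of its middle, 80 mm apart: sleeve, nut and bolt, in any order.
- nut: Brass hex nut lying flat on the plank, 28 mm across flats, 12 mm high; origin at its underside. Must stay.
- bolt: Brass bolt standing on its hex head (24 mm across flats, 10 mm high) on the plank, 12 mm shank, 44 mm high in all; origin at its underside. Must stay.
- rest: Fixed dark steel tongs rest, base plate 150 by 80 mm and 4 mm thick, with two cross bars 25 mm high, 12 mm thick, 60 mm before and behind its middle; origin at the centre of its underside, x along the tongs.
- bowl: Fixed round steel rinse bowl, 116 mm across the rim, 50 mm high; origin at the centre of its underside.
- jar: Amber glass jar with a closed lid, 68 mm across, 90 mm high, standing; origin at its underside. Must stay.
- torch: Yellow plastic torch lying on its side, 155 mm long along its x, 48 mm high; origin under its middle. Must stay.
- spreader: Stainless terminal spreader, plier-like, lying flat, 15 mm high; nose 55 mm towards its +x, handles 126 mm towards -x, 68 mm wide; origin under its pivot. Must stay.

How it is judged:
By the outcome, as a careful person would: the job done as asked, in the order asked, and still so for the second after the job is handed in, while the arm keeps its last pose, push and grip.
It also fails if it takes over 53 s, if anything falls off the work surface, if the arm or the gripper's body presses on something with over 40 N, if the wrist force passes 120 N, or if a joint passes its speed limit or range.

## Working session

There is one attempt and no reset: what is moved stays moved. The work goes in short steps, Python scripts to look and compute and a tool call to move; the robot and the scene stay as the last step left them, time stands still between calls to the robot, and variables do not carry over. Pictures are saved under pics/ and viewed, at most 10 in all, crops included, and the job is handed in when it is done.

Besides the shell and the picture viewer there is one more tool, called after "Call:" as a command line: name --argument value ..., lists and objects as JSON in quotes. drive_tool: Moves the arm, as the interface text tells. Shift numbers are shares of 0.06 m and turn numbers shares of pi rad, none past 1 either way. Its arguments: {"type":"object","properties":{"commands":{"type":"array"},"force":{"type":"number"}},"required":["commands"]}

```bash
mkdir -p pics; python3 - <<'E'
from plant import manip, imaging
import cv2
print(manip.get_obs(), manip.grip_point_offset)
for n in ["scene","top"]:
    im=imaging.camera(n); cv2.imwrite(f"pics/{n}0.png",im[:,:,::-1]); print(imaging.camera_params(n))
print(imaging.camera_params("wrist"))
E
```

```text
{'clock': 0.0, 'joint_pos': array([ 1.05259424e+00,  2.77145080e-01, -2.79224200e-02,  1.26799050e+00,
       -1.12709164e-05,  1.46739446e+00]), 'dq': array([-0.00029442,  0.00114258, -0.00029475,  0.00163761,  0.00086463,
        0.00085706]), 'tau': array([-1.28224161e-03, -4.45507622e+01,  2.95204300e+01,  1.64682395e-02,
        3.01657280e-05,  1.25766064e-08]), 'tcp_pos': array([0.25168931, 0.57163956, 0.40353219]), 'orientation': array([-3.40469811e-04,  2.05916287e-01,  9.78568957e-01, -1.07838082e-03]), 'contact_force': array([ 0.07211053, -0.42869602,  0.74893405]), 'torque': array([ 0.05537133, -0.04766419, -0.00905076]), 'grip_force': 0.0, 'width': 1.0040900816964333} 0.1547
{'fx': 534.3036937351606, 'fy': 534.3036937351606, 'cx': 294.2379108034156, 'cy': 197.8936435814771, 'rvec': array([ 1.97048379,  1.15575159, -0.54720747]), 'tvec': array([-0.17861365, -0.25156805,  1.54058431])}
{'fx': 513.3658292629087, 'fy': 513.3658292629087, 'cx': 276.7410646780984, 'cy': 213.98400495672456, 'rvec': array([ 2.16350141, -2.1736805 ,  0.13494407]), 'tvec': array([-0.09435786,  0.53190391,  1.28941944])}
{'fx': 290.59154681968266, 'fy': 290.59154681968266, 'cx': 280.4746588277042, 'cy': 209.37206179489942, 'tool_from_camera': array([[-1.64666750e-03, -9.58076312e-01, -2.86508409e-01,
         7.36589622e-02],
       [ 9.99998633e-01, -1.62011314e-03, -3.29739812e-04,
         1.54569560e-04],
       [-1.48260134e-04, -2.86508560e-01,  9.58077671e-01,
         3.10982041e-02],
       [ 0.00000000e+00,  0.00000000e+00,  0.00000000e+00,
         1.00000000e+00]])}
```

View pics/top0.png

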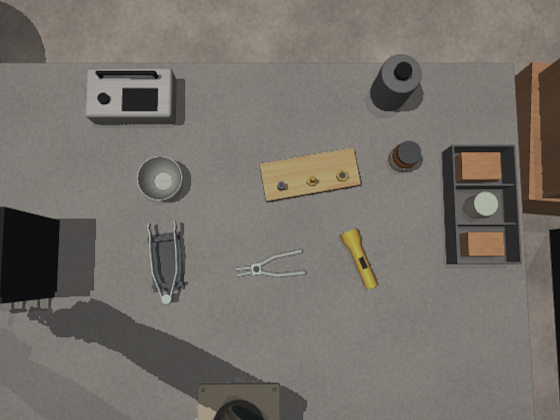

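View pics/scene0.png

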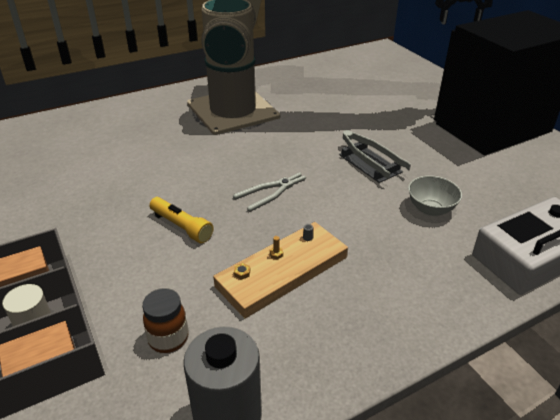

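The top view shows the tongs with the heel at about (166,299) and jaws at about (163,228). The bowl is at (160,178), the sleeve at (282,186), the bolt at (313,180) and the nut at (342,175). The scene view shows the sleeve at (308,232). Next I'll zoom in and measure.

```bash
cat > h.py <<'E'
import numpy as np, cv2
from plant import manip, imaging
from scipy.spatial.transform import Rotation as R
def ray(n,px):
    p=imaging.camera_params(n)
    d=np.array([(px[0]-p['cx'])/p['fx'],(px[1]-p['cy'])/p['fy'],1.])
    if n=='wrist':
        o=manip.get_obs(); q=o['orientation']; A=R.from_quat(np.r_[q[1:],q[0]]).as_matrix()
        T=p['tool_from_camera']; return o['tcp_pos']+A@T[:3,3], A@T[:3,:3]@d
    A=cv2.Rodrigues(p['rvec'])[0]; return -A.T@p['tvec'], A.T@d
def onz(n,px,z):
    c,d=ray(n,px); return c+d*(z-c[2])/d[2]
def tri(a,b):
    (c1,d1),(c2,d2)=ray(*a),ray(*b)
    s=np.linalg.lstsq(np.c_[d1,-d2],c2-c1,rcond=None)[0]
    p,q=c1+s[0]*d1,c2+s[1]*d2; return (p+q)/2,np.linalg.norm(p-q)
def proj(n,X):
    p=imaging.camera_params(n); K=np.array([[p['fx'],0,p['cx']],[0,p['fy'],p['cy']],[0,0,1]])
    return cv2.projectPoints(np.float64(X).reshape(-1,1,3),p['rvec'],p['tvec'],K,None)[0][:,0]
E
python3 - <<'E'
from h import *
t=cv2.imread('pics/top0.png'); s=cv2.imread('pics/scene0.png')
a=cv2.resize(t[150:310,125:215],None,fx=3.6,fy=3.6,interpolation=2)
b=cv2.resize(t[140:210,250:370],None,fx=3.6,fy=3.6,interpolation=2)
c=cv2.resize(s[120:230,325:475],None,fx=2.8,fy=2.8,interpolation=2)
im=np.zeros((600,760,3),np.uint8)
im[:576,:324]=a; im[:252,326:758]=b; im[260:568,330:750]=c
cv2.imwrite('pics/crop0.png',im)
print("base proj",proj('top',[[0,0,0],[.25,.57,.4],[.25,.57,.25]]))
for nm,px,z in [("heel",(166,299),.034),("jawL",(149,224),.034),("jawR",(177,224),.034),("bowl",(160.5,178.5),.05),("sleeve top",(281.5,185.5),.058),("nut",(342,175),.042),("spreader",(256,269),.015)]:
    print(nm,onz('top',px,z))
print(tri(('top',(281.5,185.5)),('scene',(308.5,228.5))))
E
```

```text
base proj [[239.1736909  425.75473192]
 [-94.82961209 349.25785431]
 [-43.51793335 338.45224281]]
heel [0.31732435 0.18245914 0.034     ]
jawL [0.5066703  0.22932069 0.034     ]
jawR [0.50636506 0.15801882 0.034     ]
bowl [0.62140592 0.19894608 0.05      ]
sleeve top [ 0.60093327 -0.10897786  0.058     ]
nut [ 0.63049726 -0.26529409  0.042     ]
spreader [ 0.391173   -0.04298241  0.015     ]
(array([ 0.60223545, -0.10808101,  0.05369584]), np.float64(0.002278940246516506))
```

View pics/crop0.png

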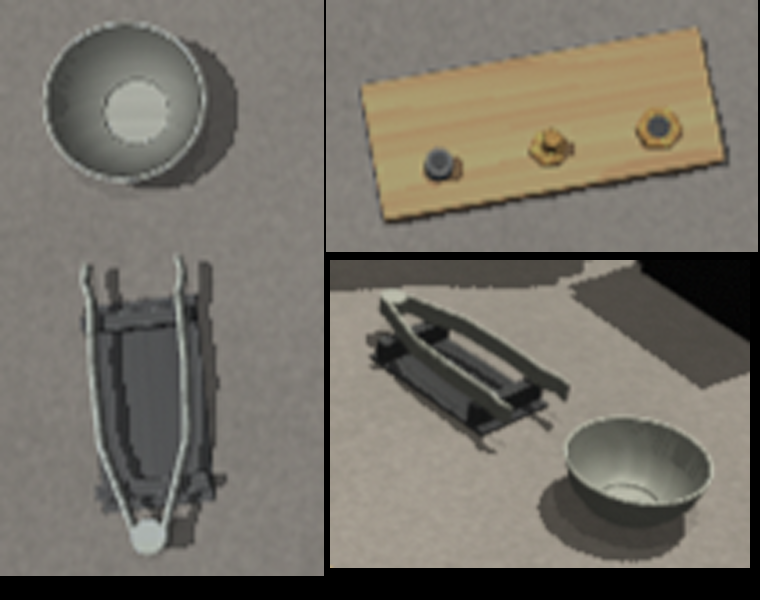

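```bash
cat >> h.py <<'E'
def pose():
    o=manip.get_obs(); q=o['orientation']; return o, R.from_quat(np.r_[q[1:],q[0]])
def goal(yaw):  # tool z down, tool x = -(tongs x), tongs x at yaw
    x=-np.array([np.cos(yaw),np.sin(yaw),0]); z=np.array([0,0,-1.]); return R.from_matrix(np.c_[x,np.cross(z,x),z])
def plan(p,yaw):
    o,A=pose(); G=goal(yaw); d=np.array(p)-o['tcp_pos']
    print('t',o['clock'],'tcp',o['tcp_pos'].round(4),'w',round(o['width']*85,1),'gf',o['grip_force'].round(1),'F',o['contact_force'].round(1))
    print('turn/pi',((A.inv()*G).as_rotvec()/np.pi).round(4),'shift now',(A.inv().apply(d)/.06).round(3),'shift after turn',(G.inv().apply(d)/.06).round(3))
E
python3 - <<'E'
from h import *
f=lambda x,y:(125+x/3.6,150+y/3.6)
g=lambda x,y:(250+(x-326)/3.6,140+y/3.6)
h=onz('top',f(148,537),.043); j=onz('top',f(133.5,260.5),.043)
v=(j-h)[:2]; L=np.hypot(*v); yaw=np.arctan2(v[1],v[0]); gr=h[:2]+.09*v/L
print('heel',h,'tips',j,L,'yaw',yaw,'grip',gr)
a=onz('top',g(385,221),.030);b=onz('top',g(726,163),.030);c=onz('top',g(361,86),.030)
print('plank',a,b,np.linalg.norm(a-b),np.linalg.norm(a-c)); e=(a-b)/np.linalg.norm(a-b); py=np.arctan2(-e[0],e[1]); print('plank yaw',py)
s=onz('top',g(438,159),.058);print('sleeve',s,'dist to edge',(s-b)[:2]@[np.cos(py),np.sin(py)],'dist to end',(a-s)@e)
bo=[onz('top',f(*p),.05) for p in((125,22),(125,184),(43,104),(207,104))];print('bowl',np.mean(bo[:2],0),np.mean(bo[2:],0),np.linalg.norm(bo[0]-bo[1]))
plan([*gr,.33],yaw)
E
```

```text
heel [0.31736219 0.18035888 0.043     ] tips [0.50985008 0.19418813 0.043     ] 0.1929840333815237 yaw 0.0717215776038038 grip [0.40713081 0.18680829]
plank [ 0.56432277 -0.0703341   0.03      ] [ 0.60556531 -0.31610053  0.03      ] 0.24920290351144675 0.09993718739149567
plank yaw 0.1662627685994739
sleeve [ 0.60435916 -0.10801385  0.058     ] dist to edge 0.03324837923220563 dist to end 0.04378609434531322
bowl [0.62141587 0.20092202 0.05      ] [0.6204077 0.2008727 0.05     ] 0.11627881346213523Traceback (most recent call last):
  File "<stdin>", line 11, in <module>
  File "h.py", line 26, in plan
    print('t',o['clock'],'tcp',o['tcp_pos'].round(4),'w',round(o['width']*85,1),'gf',o['grip_force'].round(1),'F',o['contact_force'].round(1))
                                                                                     ^^^^^^^^^^^^^^^^^^^^^
AttributeError: 'float' object has no attribute 'round'
```

```bash
sed -i "s/o\['grip_force'\].round(1)/round(float(o['grip_force']),1)/" h.py; python3 -c "
from h import *
plan([.407,.187,.33],.072)"
```

```text
t 0.1 tcp [0.2517 0.5717 0.4037] w 85.0 gf 0.0 F [-0.5  0.2 -1. ]
turn/pi [-0.0006 -0.0002 -0.155 ] shift now [-4.953 -4.822  1.236] shift after turn [-2.12  -6.581  1.228]
```

Call:
drive_tool --commands '[[[0,0,0],[-0.34,-0.76,0],1],[[0,0,0],[-0.34,-0.76,0],1],[[0,0,0],[-0.34,-0.76,0],1],[[0,0,0],[-0.34,-0.76,0],1],[[0,0,-0.0517],[0,0,0],1],[[0,0,-0.0517],[0,0,0],1],[[0,0,-0.0517],[0,0,0],1],[[0,0,0],[0,0,0],1]]'

```text
clock: 1.1
tcp_pos: [0.2529, 0.3719, 0.4044]
orientation: [-0.0, -0.035, 0.999, -0.0]
contact_force: [0.2, -0.1, -0.9]
width: 0.998
grip_force: 0.0
```

```bash
python3 -c "
from h import *
plan([.407,.187,.33],.072)"
```

```text
t 1.1 tcp [0.2529 0.3719 0.4044] w 84.9 gf 0.0 F [ 0.2 -0.1 -0.9]
turn/pi [-0.0002 -0.0002 -0.0005] shift now [-2.346 -3.255  1.24 ] shift after turn [-2.34  -3.259  1.239]
```

Call:
drive_tool --commands '[[[0,0,0],[-0.47,-0.65,0.25],1],[[0,0,0],[-0.47,-0.65,0.25],1],[[0,0,0],[-0.47,-0.65,0.25],1],[[0,0,0],[-0.47,-0.65,0.25],1],[[0,0,0],[-0.47,-0.65,0.24],1],[[0,0,0],[0,0,0],1],[[0,0,0],[0,0,0],1]]'

```text
clock: 1.98
tcp_pos: [0.4076, 0.1879, 0.3302]
orientation: [-0.001, -0.035, 0.999, 0.0]
contact_force: [0.2, 0.1, 0.3]
width: 0.999
grip_force: 0.0
```

```bash
python3 - <<'E'
from h import *
im=imaging.camera('wrist'); cv2.imwrite('pics/w1.png',im[:,:,::-1])
plan([.407,.187,.33],.072)
E
```

```text
t 2.025 tcp [0.4074 0.1884 0.3304] w 85.4 gf 0.0 F [ 0.1 -0.8  0.6]
turn/pi [ 0.0001 -0.0001 -0.    ] shift now [ 0.008 -0.022  0.007] shift after turn [ 0.008 -0.022  0.007]
```

View pics/w1.png

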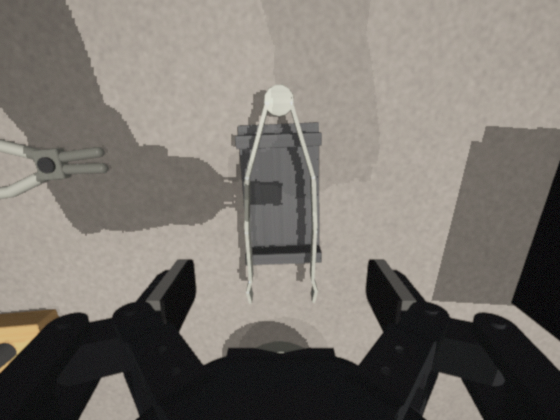

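The wrist view shows the tongs heel at (279,100) and jaws at (250,290) and (315,290). The grip plates are roughly between rows 182 and 235, and the gripper fingers straddle them. I'll measure from this view.

```bash
python3 - <<'E'
from h import *
h=onz('wrist',(279,100),.043)
for p in((249,283),(315.5,283),(249,300),(315,300),(248,182),(314.5,182),(248,235),(315,235)): print(p,onz('wrist',p,.043))
m=onz('wrist',(282.3,300),.043); v=(m-h)[:2]; L=np.hypot(*v); yaw=np.arctan2(v[1],v[0]); gr=h[:2]+.09*v/L
print(h,m,L,'yaw',yaw,'grip',gr)
plan([*gr,.187],yaw)
E
```

```text
(249, 283) [0.48892932 0.16314796 0.043     ]
(315.5, 283) [0.48431226 0.22922946 0.043     ]
(249, 300) [0.50841079 0.16391425 0.043     ]
(315, 300) [0.50374483 0.23076327 0.043     ]
(248, 182) [0.38690593 0.1582394  0.043     ]
(314.5, 182) [0.38273337 0.21764442 0.043     ]
(248, 235) [0.43776413 0.16018973 0.043     ]
(315, 235) [0.4333365  0.22339215 0.043     ]
[0.31623278 0.181189   0.043     ] [0.50605689 0.19763858 0.043     ] 0.19053550663918123 yaw 0.08644104593733762 grip [0.40589675 0.18895901]
t 2.025 tcp [0.4074 0.1884 0.3304] w 85.4 gf 0.0 F [ 0.1 -0.8  0.6]
turn/pi [ 0.0001 -0.0001 -0.0046] shift now [0.023 0.011 2.39 ] shift after turn [0.024 0.012 2.39 ]
```

Call:
drive_tool --commands '[[[0,0,-0.004],[0,0,0.6],1],[[0,0,0],[0,0,0.6],1],[[0,0,0],[0,0,0.5],1],[[0,0,0],[0,0,0.4],1],[[0,0,0],[0,0,0.29],1],[[0,0,0],[0,0,0],0.32],[[0,0,0],[0,0,0],0.32],[[0,0,0],[0,0,0],0.32],[[0,0,0],[0,0,0],0.32],[[0,0,0],[0,0,0],0.32]]' --force 30

```text
clock: 3.28
tcp_pos: [0.4083, 0.1887, 0.1886]
orientation: [0.001, -0.043, 0.999, 0.001]
contact_force: [-2.3, 1.7, 5.5]
width: 0.662
grip_force: 8.3
```

```bash
python3 -c "
from h import *
plan([.407,.189,.25],.084)"
```

```text
t 3.275 tcp [0.4083 0.1887 0.1886] w 56.2 gf 8.3 F [-2.3  1.7  5.5]
turn/pi [0.0006 0.0007 0.0006] shift now [ 0.018  0.008 -1.023] shift after turn [ 0.02   0.006 -1.023]
```

Call:
drive_tool --commands '[[[0,0,0],[0,0,-0.1],0.32],[[0,0,0],[0,0,-0.3],0.32],[[0,0,0],[0,0,-0.5],0.32],[[0,0,0],[0,0,-0.5],0.32],[[0,0,0],[0,0,-0.4],0.32],[[0,0,0],[0,0,0],0.32],[[0,0,0],[0,0,0],0.32]]'

```text
clock: 4.15
tcp_pos: [0.4073, 0.1878, 0.2943]
orientation: [-0.0, -0.043, 0.999, -0.0]
contact_force: [0.1, 0.1, -1.2]
width: 0.663
grip_force: 7.8
```

```bash
python3 - <<'E'
from h import *
im=imaging.camera('wrist'); s=imaging.camera('scene')
c=cv2.resize(s[60:230,300:500],(400,340),interpolation=2); o=np.zeros((420,560+240,3),np.uint8)
o[:,:400]=im[:,80:480]; o[:340,400:]=c
cv2.imwrite('pics/w2.png',o[:,:,::-1])
py=.166; print('sleeve from plank',np.array([.5643,-.0703])+.045*np.array([np.sin(py),-np.cos(py)])+.03*np.array([np.cos(py),np.sin(py)]))
plan([.407,.189,.29],.084)
E
```

```text
sleeve from plank [ 0.60132335 -0.10972425]
t 4.25 tcp [0.407  0.1877 0.2936] w 56.1 gf 7.8 F [ 0.2 -0.3 -0.9]
turn/pi [-0.0002 -0.0008  0.0003] shift now [-0.002  0.022  0.06 ] shift after turn [-0.002  0.022  0.06 ]
```

View pics/w2.png

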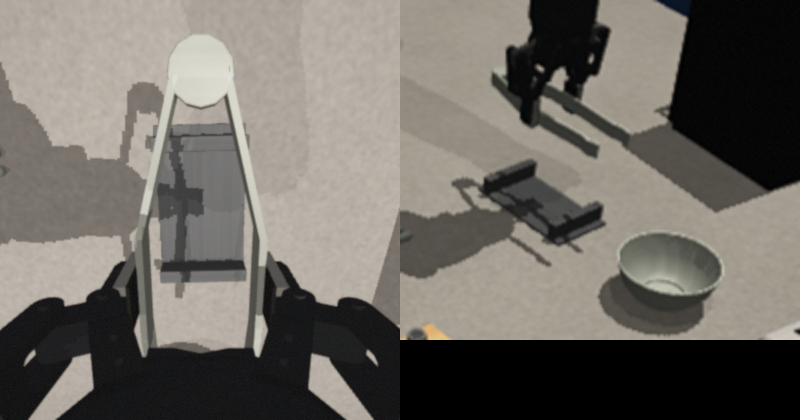

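The tongs hang level in the gripper with the heel at about (280,72) in full-image pixels, and the rest is left undisturbed. I'll work out the offset of the tongs in the tool frame and the approach.

```bash
python3 - <<'E'
from h import *
p=imaging.camera_params('wrist');T=p['tool_from_camera']
for px in ((280,66),(280,72),(280,36),(280,106),(225,352),(342,352)):
    d=T[:3,:3]@[(px[0]-p['cx'])/p['fx'],(px[1]-p['cy'])/p['fy'],1]; c=T[:3,3]
    print(px,(c+d*(.1456-c[2])/d[2]).round(4),(c+d*(.1636-c[2])/d[2]).round(4))
s=np.array([.6025,-.1088]);y=.166;dr=np.array([np.cos(y),np.sin(y)])
g=s-.09*dr; print(g); plan([*g,.29],y)
E
```

```text
(280, 66) [0.0929 0.0003 0.1456] [0.0959 0.0003 0.1636]
(280, 72) [0.0909 0.0003 0.1456] [0.0937 0.0003 0.1636]
(280, 36) [0.1024 0.0003 0.1456] [0.107  0.0003 0.1636]
(280, 106) [0.0794 0.0003 0.1456] [0.0803 0.0002 0.1636]
(225, 352) [-0.0325 -0.0265  0.1456] [-0.0491 -0.0307  0.1636]
(342, 352) [-0.0326  0.0299  0.1456] [-0.0493  0.0346  0.1636]
[ 0.51373718 -0.12367148]
t 4.25 tcp [0.407  0.1877 0.2936] w 56.1 gf 7.8 F [ 0.2 -0.3 -0.9]
turn/pi [-0.0001 -0.0008 -0.0258] shift now [-1.332 -5.322  0.06 ] shift after turn [-0.897 -5.412  0.06 ]
```

Call:
drive_tool --commands '[[[0,0,-0.0258],[0,0,0],0.32],[[0,0,0],[-0.09,-0.4,0],0.32],[[0,0,0],[-0.13,-0.75,0],0.32],[[0,0,0],[-0.13,-0.8,0],0.32],[[0,0,0],[-0.13,-0.8,0],0.32],[[0,0,0],[-0.13,-0.8,0],0.32],[[0,0,0],[-0.13,-0.8,0],0.32],[[0,0,0],[-0.1,-0.7,0],0.32],[[0,0,0],[-0.07,-0.36,0],0.32],[[0,0,0],[0,0,0],0.32]]'

```text
clock: 5.5
tcp_pos: [0.5155, -0.1241, 0.2941]
orientation: [-0.001, -0.082, 0.997, 0.0]
contact_force: [-0.5, -0.2, -1.0]
width: 0.661
grip_force: 7.8
```

```bash
python3 - <<'E'
from h import *
manip.get_obs()
t=imaging.camera('top'); s=imaging.camera('scene')
o=np.zeros((600,800,3),np.uint8)
o[:,:400]=cv2.resize(t[135:285,235:335],(400,600),interpolation=2); o[:,400:]=cv2.resize(s[100:280,220:340],(400,600),interpolation=2)
cv2.imwrite('pics/w3.png',o[:,:,::-1])
A,p=pose()[1],pose()[0]['tcp_pos']
plan([.5147,-.1235,.29],.166)
J=A.apply([-.089,0,.1456])+p; print('jaw top',J, proj('top',J),proj('scene',J))
S=[.6025,-.1088,.058]; print(proj('top',S),proj('scene',S))
E
```

```text
t 5.6 tcp [ 0.5147 -0.1224  0.2941] w 56.2 gf 7.8 F [-0.3  0.4 -1.8]
turn/pi [ 0.0006 -0.0006  0.0001] shift now [ 0.002 -0.018  0.068] shift after turn [ 0.002 -0.018  0.068]
jaw top [ 0.60210891 -0.10746595  0.14828623] [[281.63366633 178.58735283]] [[309.86605081 189.93125585]]
[[281.42588943 184.88979435]] [[307.75042028 227.05545474]]
```

View pics/w3.png

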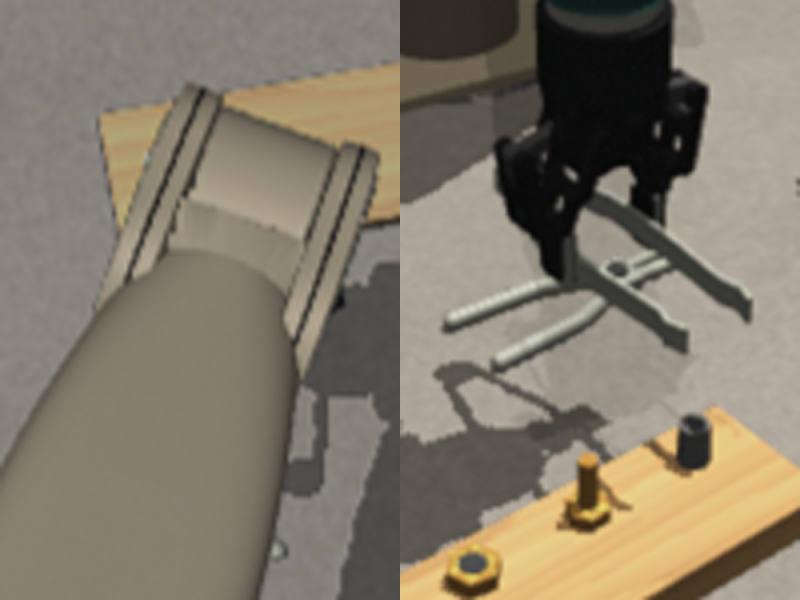

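The scene crop shows the open tongs level, jaw tips at (687,350) and (750,318), above and short of the sleeve top at (693,420). The top view is blocked by the arm. I'll come down to just above the sleeve and compare again.

Call:
drive_tool --commands '[[[0,0,0],[0,-0.02,0.35],0.32],[[0,0,0],[0,0,0.4],0.32],[[0,0,0],[0,0,0.28],0.32],[[0,0,0],[0,0,0],0.32],[[0,0,0],[0,0,0],0.32]]'

```text
clock: 6.22
tcp_pos: [0.5158, -0.1241, 0.2337]
orientation: [0.0, -0.083, 0.997, -0.0]
contact_force: [0.6, -0.6, -0.7]
width: 0.658
grip_force: 7.8
```

```bash
python3 - <<'E'
from h import *
s=imaging.camera('scene')
o=cv2.resize(s[175:250,260:360],(800,600),interpolation=2)
A,p=pose()[1],pose()[0]['tcp_pos']
plan([.5147,-.1235,.1985],.166)
f=lambda X,n='': print(n,((proj('scene',X)-[260,175])*8).round())
for y in(-.0205,.0205):
  f(A.apply([-.101,y,.1456])+p,'tip top'); f(A.apply([-.101,y,.1636])+p,'tip bot')
f([.6025,-.1088,.058],'sleeve top')
cv2.imwrite('pics/w4.png',o[:,:,::-1])
E
```

```text
t 6.275 tcp [ 0.5161 -0.1243  0.234 ] w 56.7 gf 7.8 F [-1.9  0.5 -1.5]
turn/pi [-0.0003  0.0005  0.0002] shift now [0.021 0.017 0.592] shift after turn [0.02  0.017 0.592]
tip top [[354. 384.]]
tip bot [[351. 442.]]
tip top [[483. 317.]]
tip bot [[480. 374.]]
sleeve top [[382. 416.]]
```

View pics/w4.png

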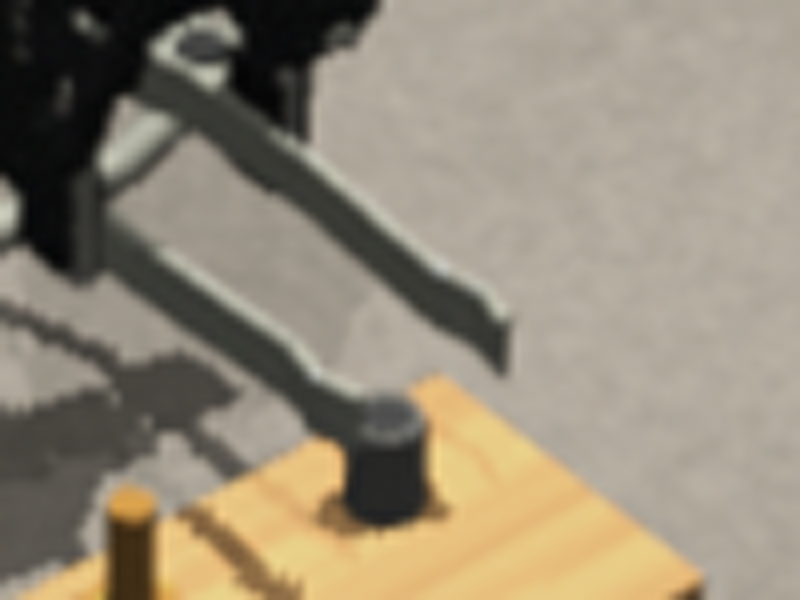

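The near jaw is partly hidden behind the sleeve. The sleeve top is at (388,418) and the far jaw tip at (508,318), about 1–2 mm too far forward and laterally centred. I'll correct that and go down.

Call:
drive_tool --commands '[[[0,0,0],[0.03,0.01,0.15],0.32],[[0,0,0],[0,0,0.25],0.32],[[0,0,0],[0,0,0.19],0.32],[[0,0,0],[0,0,0],0.32],[[0,0,0],[0,0,0],0.32]]'

```text
clock: 6.9
tcp_pos: [0.5137, -0.1241, 0.1975]
orientation: [-0.0, -0.083, 0.997, 0.0]
contact_force: [0.6, -0.5, -1.6]
width: 0.66
grip_force: 7.8
```

```bash
python3 - <<'E'
from h import *
s=imaging.camera('scene')
o=cv2.resize(s[175:250,260:360],(800,600),interpolation=2)
plan([.5147,-.1235,.1985],.166)
A,p=pose()[1],pose()[0]['tcp_pos']
print(((proj('scene',[A.apply([-.089,y,.1456])+p for y in (-.0205,0,.0205)])-[260,175])*8).round())
cv2.imwrite('pics/w5.png',o[:,:,::-1])
E
```

```text
t 6.95 tcp [ 0.5139 -0.1242  0.1979] w 56.3 gf 7.8 F [-0.3  0.3 -0.5]
turn/pi [-0.0001  0.0001  0.    ] shift now [-0.016  0.009 -0.011] shift after turn [-0.016  0.009 -0.011]
[[313. 467.]
 [377. 433.]
 [440. 400.]]
```

View pics/w5.png

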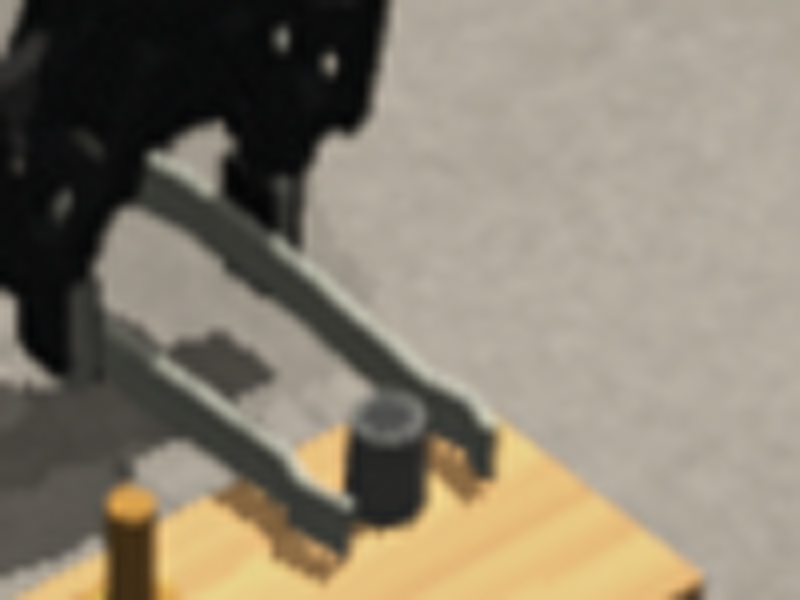

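The jaws straddle the sleeve with a gap on both sides. Their centre is at about (392,440) against the sleeve axis at (388,433) at that height, about 3 mm too far forward. I'll back off 3 mm and close.

Call:
drive_tool --commands '[[[0,0,0],[0.05,0.01,-0.01],0.32],[[0,0,0],[0,0,0],0.25],[[0,0,0],[0,0,0],0.15],[[0,0,0],[0,0,0],0.05],[[0,0,0],[0,0,0],-0.1],[[0,0,0],[0,0,0],-0.3],[[0,0,0],[0,0,0],-0.3],[[0,0,0],[0,0,0],-0.3],[[0,0,0],[0,0,0],-0.3],[[0,0,0],[0,0,0],-0.3]]' --force 40

```text
clock: 8.2
tcp_pos: [0.5107, -0.124, 0.1983]
orientation: [0.0, -0.083, 0.997, -0.0]
contact_force: [0.4, -0.2, -0.2]
width: 0.511
grip_force: 41.1
```

```bash
python3 - <<'E'
from h import *
s=imaging.camera('scene')
o=cv2.resize(s[175:250,260:360],(800,600),interpolation=2)
plan([.512,-.124,.1985],.166)
cv2.imwrite('pics/w6.png',o[:,:,::-1])
E
```

```text
t 8.25 tcp [ 0.5106 -0.124   0.1984] w 42.9 gf 41.1 F [-0.7 -1.  -0.3]
turn/pi [-0.  0.  0.] shift now [-0.023 -0.003 -0.002] shift after turn [-0.023 -0.003 -0.002]
```

View pics/w6.png

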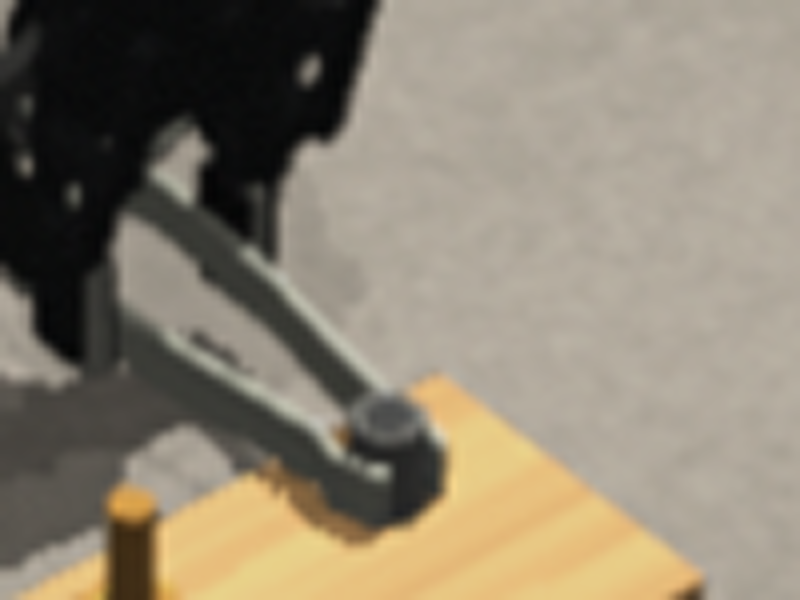

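The jaws are closed on the sleeve, with the width over the plates at 42.9 mm against the 43 mm stated. Lifting.

Call:
drive_tool --commands '[[[0,0,0],[0,0,-0.05],-0.3],[[0,0,0],[0,0,-0.1],-0.3],[[0,0,0],[0,0,-0.2],-0.3],[[0,0,0],[0,0,-0.3],-0.3],[[0,0,0],[0,0,-0.3],-0.3],[[0,0,0],[0,0,-0.3],-0.3],[[0,0,0],[0,0,-0.2],-0.3],[[0,0,0],[0,0,-0.05],-0.3],[[0,0,0],[0,0,0],-0.3]]'

```text
clock: 9.38
tcp_pos: [0.5104, -0.1239, 0.2882]
orientation: [-0.0, -0.083, 0.997, 0.0]
contact_force: [-0.1, -0.5, -1.1]
width: 0.508
grip_force: 41.0
```

```bash
python3 -c "
from h import *
plan([.532,.186,.288],.166)"
```

```text
t 9.375 tcp [ 0.5104 -0.1239  0.2882] w 43.2 gf 41.0 F [-0.1 -0.5 -1.1]
turn/pi [ 0.     -0.0001  0.    ] shift now [-1.208e+00  5.035e+00  4.000e-03] shift after turn [-1.208e+00  5.035e+00  4.000e-03]
```

Call:
drive_tool --commands '[[[0,0,0],[-0.05,0.2,0],-0.3],[[0,0,0],[-0.12,0.5,0],-0.3],[[0,0,0],[-0.16,0.7,0],-0.3],[[0,0,0],[-0.18,0.73,0],-0.3],[[0,0,0],[-0.18,0.73,0],-0.3],[[0,0,0],[-0.18,0.73,0],-0.3],[[0,0,0],[-0.16,0.7,0],-0.3],[[0,0,0],[-0.12,0.5,0],-0.3],[[0,0,0],[-0.05,0.2,0],-0.3],[[0,0,0],[0,0.03,0],-0.3]]'

```text
clock: 10.62
tcp_pos: [0.5314, 0.1856, 0.2877]
orientation: [-0.001, -0.084, 0.997, -0.0]
contact_force: [-0.2, -1.4, -1.7]
width: 0.506
grip_force: 41.0
```

Call:
drive_tool --commands '[[[0,0,0],[0,0,0],-0.3],[[0,0,0],[0,0,0],-0.3],[[0,0,0],[0,0,0],-0.3]]'

```text
clock: 11.0
tcp_pos: [0.5318, 0.1842, 0.2883]
orientation: [-0.0, -0.082, 0.997, -0.0]
contact_force: [0.7, -0.7, -1.3]
width: 0.51
grip_force: 41.0
```

```bash
python3 - <<'E'
from h import *
s=imaging.camera('scene'); t=imaging.camera('top')
o=np.zeros((600,800,3),np.uint8)
o[:,:500]=cv2.resize(s[115:235,385:485],(500,600),interpolation=2)
o[:300,500:]=cv2.resize(s[180:310,200:330],(300,300),interpolation=2)
o[300:,500:]=cv2.resize(t[120:300,100:280],(300,300),interpolation=2)
plan([.532,.186,.288],.166)
A,p=pose()[1],pose()[0]['tcp_pos']
print('sleeve top/bot pred',((proj('scene',[A.apply([-.09,0,z])+p for z in(.140,.168)])-[385,115])*5).round())
B=[.621,.2009]
print('bowl axis at same z',((proj('scene',[[*B,.148],[*B,.12],[*B,.05]])-[385,115])*5).round())
cv2.imwrite('pics/w7.png',o[:,:,::-1])
E
```

```text
t 11.1 tcp [0.5319 0.1844 0.2884] w 43.4 gf 41.0 F [-0.8 -0.3 -1.5]
turn/pi [-0.      0.     -0.0002] shift now [-0.007  0.025  0.006] shift after turn [-0.007  0.025  0.006]
sleeve top/bot pred [[282. 188.]
 [269. 244.]]
bowl axis at same z [[285. 188.]
 [273. 244.]
 [243. 377.]]
```

View pics/w7.png

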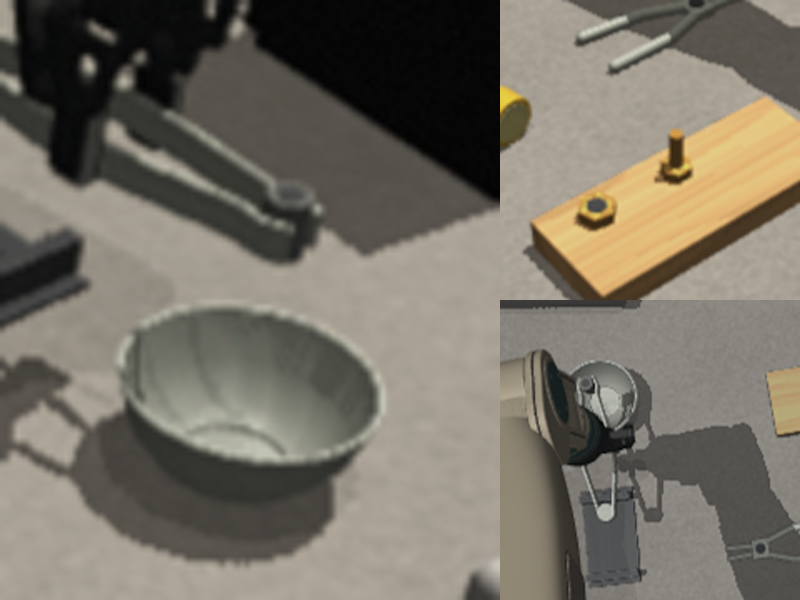

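The sleeve is held upright in the jaws with its top at (290,190), against (285,188) for the bowl axis at that height. It is about 7 cm above the rim, and the nut and bolt haven't moved. I'll hand it in.

```bash
python3 -c "
from plant import manip
print(manip.sign_off())"
```

```text
the job is handed in; nothing more can be done
None
```

The job is handed in with the sleeve held upright and still in the tongs, over the middle of the bowl to within about 2 mm and about 7 cm above the rim. It took about 11 s, and the gripper never touched the sleeve.

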